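# Isolate, cover and re-energise a shelf lamp

## Robot

A 6-joint arm with a two-finger parallel gripper is mounted at the origin on the work surface. World frame = base frame: x ahead of the robot, y to its left, z up, the work surface at z = 0. Lengths are in m, angles in rad, forces in N, time in s.
With the tool pointing down it reaches from about 0.3 to 0.775 m from the base axis. Payload 14.6 kg.
Tool frame: the origin (TCP) lies midway between the tips of the shut fingers; the grasp point (between the pads) lies 19 mm behind it (tcp_to_grasp is the distance from the TCP to the grasp point, in m); z points along the fingers, y is the line along which they close (so a half turn about z gives the same grasp; the last joint's range is limited). The gripper opens to 94 mm and grips with 3 to 60 N. Pads are 16 mm wide; open, the fingers measure 119 mm over their backs; the gripper's body (75 mm by 177 mm) begins 78 mm behind the grasp point.
Start: joints at [1.195, 0.3, 1.521, -0, 1.321, -0.067], TCP at [0.167, 0.524, 0.205] pointing down, gripper open.
Joint ranges: [-3.03, 3.03], [-0.79, 2.21], [0.23, 2.52], [-1.04, 4.18], [0, 3.07], [-2.55, 2.55]. Speed limits (rad/s): [2.22, 2.22, 2.57, 3.14, 3.14, 3.14].

## Interface

Orientations are given as [roll, pitch, yaw] about the fixed x, y, z axes, in that order (R = Rz(yaw) Ry(pitch) Rx(roll)).
In Python, from station import * gives the robot as it stands.
- The arm moves only by the tool send_rows, never from a script. Its argument "motion" is a list of rows, each a list of 3 entries, a list of its own where there are three numbers: the shift along the tool's x, y, z in units of 0.03 m (1.0 is 0.03 m), then the turn, a rotation vector about the tool's x, y, z in units of 0.12 rad (1.0 is 0.12 rad), then the opening, from -1 (shut) to 1 (fully open). In form: [[[x, y, z], [rx, ry, rz], grip], ...]. A call has 1 to 12 rows; each row shifts and turns the commanded pose from where the row before left it, along the tool's axes as they then stand; what a row does not reach is not made up. A row lasts 1/10 s, in which the tool goes at most 50 mm and 8.59 degrees, less where a joint would pass 70% of its speed; a pose out of reach is approached as far as the arm can. A call with a number of a shift or a turn outside -1 to 1 is refused whole. A call with a gripper value outside its range is refused whole. The fingers move at their own pace and stop on an object; "squeeze" is the grip in N (left out, the last holds). Time passes only in rows, so rows that do not move let the fingers close. It gives the time, the measured TCP pose, the force, the opening and the grip force at its end, in the units of the state.
- get_obs(): the state, without advancing time (a new reading comes with each control period).
- camera(name): name is "side" or "top" or "wrist"; returns a dict with "pixels" (420x560x3 uint8, red, green, blue), "depth" (420x560 float32, m along the optical axis (not along the pixel's ray), 0 where there is no reading), "fx", "fy", "cx", "cy" (pixels), "dist" ([k1, k2, p1, p2, k3] as OpenCV has them; the pictures are not rectified), "rvec" (rotation vector, rad) and "tvec" (3), from world to camera coordinates, as OpenCV has them. Camera axes: x right, y down, z forward; pixel columns grow to the right and rows downward; lengths in m; the calibration is good to about 2 mm. A picture is of the moment at which its call begins.
- hand_in(): hands the job in; it is judged then, once.
The state is a dict: "time_s": time; "qpos": joint angles; "joint_vel": joint speeds; "tau": joint torques, N m; "ee_pos": TCP position; "eef_rot": TCP orientation; "force": force on the tool from outside, world axes, zero at the start; "moment": the same for the moment, N m; "grip_width": finger opening in m; "grip_force": force on a finger pad.
Only numpy, scipy, OpenCV 4.12 (cv2) and the standard library are available. Lean on these libraries where they do the work, as an engineer would, in place of code of your own. Each camera call takes 0.05 s, during which the arm holds its last target. There are 200 camera calls.

## Task

At the shelf-lighting service table, throw the lighting lever across from on to off, then lay the square metal cover, rib up, flat and square into the pocket of the wooden cradle on top of the white spacer frame, lowering it in gently rather than dropping it. With the cover down and let go, throw the lever fully back to on. Leave the other things on the table where they are.

Things in the scene. Friction and masses are not known exactly. Their poses are not given: they have to be found in the camera images.
- lever (a joint): Isolator lever angle: 0 = fully OFF, 1.22 = fully ON (hard stops); starts ON. Turns about the z axis of point lever_pivot, positive anticlockwise seen facing the panel. The lever (0.5 kg, heavy knob) leans to its stops by its weight (0.11 N m at both ends, zero at 0.61) against friction (0.04 N m): about 2 N at the knob moves it, and well past the middle it falls to the other stop by itself.
- lever_grip (a point): Middle of the upright black knob at the lever's free end: a round post 24 mm in diameter, 50 mm tall; this point is 28 mm above the flat steel arm, 22 mm below the post's top and 85 mm from the pivot axis. Its z axis runs along the post, out of the sloping panel (35 degrees from vertical, leaning to the stand's front).
- lever_pivot (a point): Point on the lever's turning axis, level (along the axis) with lever_grip and 52 mm out from the panel face; z axis out of the panel. The black hub on this axis is 54 mm in diameter and 27 mm high. The steel arm is 18 mm wide and its upper face is 24 mm above the panel.
- stand: Fixed dark wooden lectern, 200 deep x 260 wide, origin under its centre. Its grey panel slopes 35 degrees: low (26 mm) in front (own -x, roughly to the robot), 164 mm at the back. ON: lever 35 degrees to own +y of upslope; OFF: to -y. A light strip along own y at x = 2 to 24 mm, z = 284 to 300 mm (posts at x 92, y +-150) blocks a vertical tool: reach the knob from the front along its z axis.
- cradle: Fixed wooden assembly cradle, 150 x 150 x 40 mm high, origin under its centre on the table. In its top is a square pocket 90 x 90 mm with sides along the cradle's x and y; in it lie an aluminium lamp body and, on top, a white spacer frame, 14 mm below the rim.
- cradle_seat (a point): Centre of the top face of the spacer frame, 26 mm above the table: where the centre of the cover's underside must come to rest.
- cover: The square aluminium cover to fit, 0.2 to 0.3 kg: plate 85 x 85 x 12 mm with a central rib 66 mm long (along its x), 24 mm wide (along y) and 34 mm high, so 46 mm tall in all. Origin at the centre of its underside, z up through the rib. It may go in turned by any quarter turn. Starts lying flat on the table.
- round_cover: Bystander: a round aluminium cover 92 mm in diameter with the same rib; not wanted here. Origin under its centre. The two covers may have changed places.
- screwdriver: Bystander: screwdriver with black handle, 180 mm long, lying along its x.
- mug: Bystander: white mug, 80 mm in diameter, 90 mm tall, origin under its centre.
- label_holder: Bystander: shelf label holder, 110 x 30 mm foot with a white upright strip, 38 mm tall, origin under its centre.
- bookend: Bystander: dark steel L-shaped bookend, 120 x 100 mm foot, 133 mm tall, origin under the foot's centre.
- carton: Bystander: closed cardboard card box, 130 x 90 x 73 mm, origin under its centre.
Not all that is in view belongs to the job. Leave any green look-alike of the cover alone. Several things look just like the cradle: the one meant starts farthest to the robot's left.

How it is judged:
By the outcome, as a careful person would: the job done as asked, in the order asked, and still so for the second after the job is handed in, with the robot touching nothing.
It also fails if it takes over 64 s, if anything falls off the work surface, if the arm or the gripper's body presses on something with over 40 N, if the wrist force passes 120 N, or if a joint passes its speed limit or range.

## Working session

There is one attempt and no reset: what is moved stays moved. The work goes in short steps, Python scripts to look and compute and a tool call to move; the robot and the scene stay as the last step left them, time stands still between calls to the robot, and variables do not carry over. Pictures are saved under pics/ and viewed, at most 10 in all, crops included, and the job is handed in when it is done.

Besides the shell and the picture viewer there is one more tool, called after "Emit:" by a JSON object that holds its "api" and its "payload", one argument or row to a line. send_rows: Moves the arm, as the interface text tells. Its arguments: {"type":"object","properties":{"motion":{"type":"array"},"squeeze":{"type":"number"}},"required":["motion"]}

```bash
mkdir -p pics; cat > h.py <<'E'
from station import *
import numpy as np, cv2
from scipy.spatial.transform import Rotation as R
def snap(n):
    c=camera(n); np.savez(f'{n}.npz',**{k:np.array(v) for k,v in c.items()}); return c
def load(n): return dict(np.load(f'{n}.npz'))
def cloud(c):
    K=np.array([[c['fx'],0,c['cx']],[0,c['fy'],c['cy']],[0,0,1]],float)
    h,w=c['depth'].shape
    uv=np.stack(np.meshgrid(np.arange(w),np.arange(h)),-1).reshape(-1,1,2).astype(float)
    n=cv2.undistortPoints(uv,K,np.array(c['dist'],float)).reshape(h,w,2)
    d=c['depth'][...,None]
    p=np.concatenate([n*d,d],-1)
    Rm=cv2.Rodrigues(np.array(c['rvec'],float))[0]
    return (p-np.array(c['tvec']).reshape(3))@Rm
def save(img,f,s=1): cv2.imwrite('pics/'+f,cv2.resize(img[...,::-1],None,fx=s,fy=s,interpolation=cv2.INTER_CUBIC))
E
python3 - <<'E'
from h import *
a=snap('top');b=snap('side')
save(a['pixels'],'top.png',1.42);save(b['pixels'],'side.png',1.42)
print(get_obs())
E
```

```text
{'time_s': 0.1, 'qpos': array([ 1.19539191e+00,  3.00396936e-01,  1.52153425e+00,  1.26739574e-05,
        1.32066678e+00, -6.66196317e-02]), 'joint_vel': array([-6.24970446e-04,  7.60365891e-05, -2.38268528e-03,  2.16567481e-03,
       -6.60431071e-04, -9.31670960e-05]), 'tau': array([ 1.65845362e-03, -5.32644582e+01, -3.53285372e+01,  7.10114907e-02,
        2.33423850e-02, -5.10081816e-05]), 'ee_pos': array([0.16706987, 0.52376648, 0.20494681]), 'eef_rot': array([-3.14059039e+00, -7.91731592e-05,  2.83280469e+00]), 'force': array([-0.90415468,  0.32688369, -0.54347077]), 'moment': array([ 0.00775353,  0.03616198, -0.00198569]), 'grip_force': 0.0, 'grip_width': 0.09410036298023557}
```

View pics/top.png

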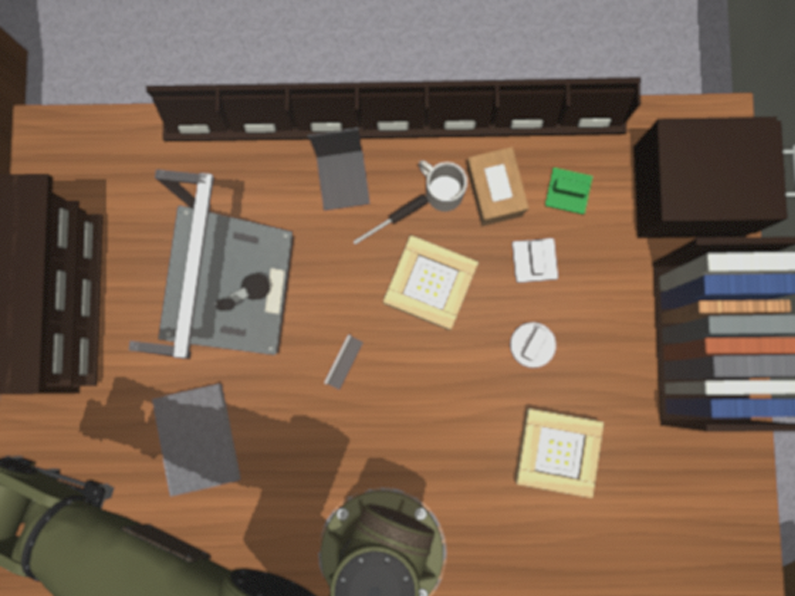

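View pics/side.png

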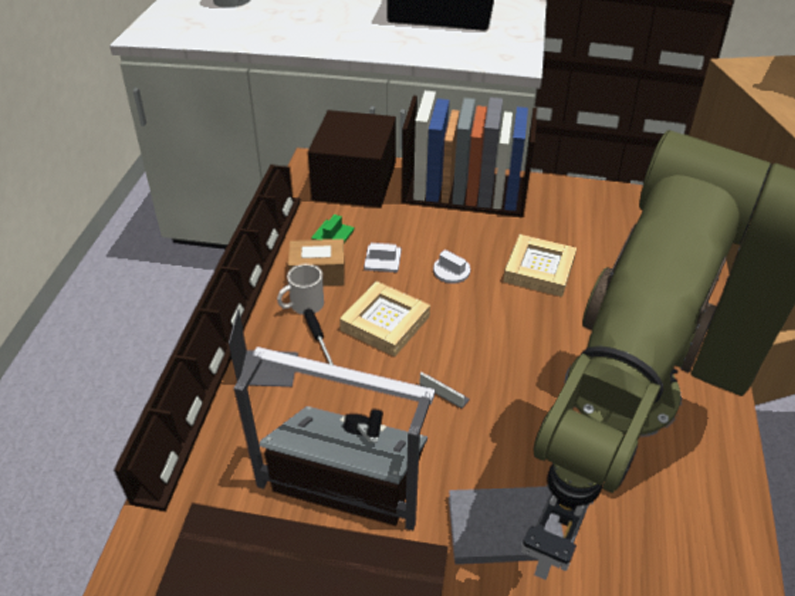

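The top view shows two cradles, at (431,282) and (560,452). The one at (431,282) is farther left (+y), so it is the one meant. The square cover is at (535,260), the round one at (533,345) and the green look-alike at (570,190). The lever hub is at (257,287), with the knob at (225,303), which is ON. The stand's front faces image right (world −y). Next I'll measure and confirm with a crop.

```bash
python3 - <<'E'
from h import *
a=load('top');P=cloud(a);s=1.42
def reg(u0,v0,u1,v1,zl,zh):
    q=P[int(v0/s):int(v1/s),int(u0/s):int(u1/s)].reshape(-1,3);return q[(q[:,2]>zl)&(q[:,2]<zh)]
def rect(q,n):
    r=cv2.minAreaRect((q[:,:2]*1000).astype(np.float32));print(n,len(q),np.round(r[0],1),np.round(r[1],1),round(r[2],1),'zmed',np.median(q[:,2]).round(4))
rect(reg(375,225,490,340,.03,.06),'cradleL')
rect(reg(375,225,490,340,.034,.06),'cradleLrim')
rect(reg(400,255,460,310,.015,.032),'seat')
rect(reg(500,230,570,290,.006,.02),'sqplate')
rect(reg(500,230,570,290,.035,.06),'sqrib')
rect(reg(500,315,570,375,.006,.02),'rnd')
rect(reg(500,315,570,375,.035,.06),'rndrib')
rect(reg(150,160,215,365,.27,.32),'strip')
q=reg(215,220,295,355,.01,.18)
# panel plane ransac
best=0;rng=np.random.default_rng(0)
for i in range(500):
    t=q[rng.choice(len(q),3,False)];n=np.cross(t[1]-t[0],t[2]-t[0]);n/=np.linalg.norm(n)+1e-12
    m=abs((q-t[0])@n)<.003
    if m.sum()>best:best=m.sum();M=m
c=q[M].mean(0);n=np.linalg.svd(q[M]-c)[2][2];n*=np.sign(n[2])
print('n',n,'tilt',np.degrees(np.arccos(n[2])),'dir',np.degrees(np.arctan2(n[1],n[0])),'c',c)
q=reg(200,220,300,355,.01,.26);h=(q-c)@n
for lo,hi in [(.02,.035),(.035,.06),(.06,.09)]:
    k=q[(h>lo)&(h<hi)];print(lo,len(k),k.mean(0) if len(k) else '',h[(h>lo)&(h<hi)].max() if len(k) else '')
print('panel',q[abs(h)<.004].min(0),q[abs(h)<.004].max(0))
p=a['pixels'];w=np.hstack([cv2.resize(p[150:270,350:410],(300,600)),cv2.resize(p[140:260,140:220],(400,600),interpolation=cv2.INTER_CUBIC)])
save(w,'crop.png')
E
```

```text
cradleL 1807 [ 546.3 -105.2] [150.1 150.9] 67.2 zmed 0.0403
cradleLrim 1671 [ 546.3 -105.2] [150.1 150.9] 67.2 zmed 0.0407
seat 886 [ 553.5 -107.1] [ 91.4 101.6] 67.6 zmed 0.025
sqplate 650 [ 598.1 -324.8] [140.2 130.1] 86.6 zmed 0.0124
sqrib 205 [ 593.1 -324.4] [65.5 25.4] 4.2 zmed 0.0463
rnd 637 [ 417.5 -319.3] [140.3 123.9] 89.3 zmed 0.0122
rndrib 204 [ 415.9 -315.1] [24.9 66. ] 59.1 zmed 0.0463
strip 1716 [547.4 344.5] [ 99.1 321.3] 83.3 zmed 0.2996
n [-0.06347623 -0.55812164  0.82732763] tilt 34.17480880903232 dir -96.48847762074253 c [0.54158909 0.26006759 0.07057105]
0.02 348 [0.52827068 0.25017992 0.09461015] 0.03394795071648401
0.035 31 [0.48915374 0.29811637 0.14956881] 0.05822744810497296
0.06 67 [0.48880992 0.27851698 0.16788219] 0.07974345132999852
panel [0.40055797 0.1693856  0.01035382] [0.66864357 0.34656993 0.13170434]
```

View pics/crop.png

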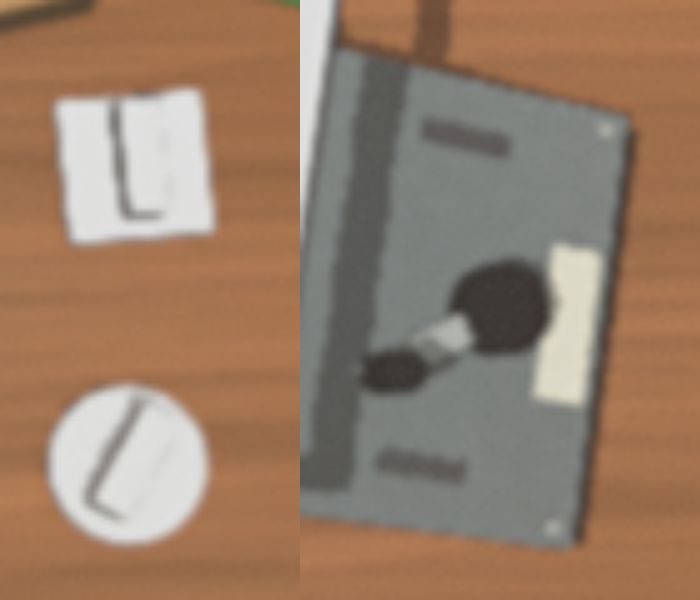

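The crop confirms it: the square plate with a rib is on top (the cover) and the round one below. The lever is ON, with its knob toward own +y. I'll fit the hub and knob, then plan the approach.

```bash
cat >> h.py <<'E'
def tgt(pos,Rm,o=None):
    "shift and turn (tool axes, mm / rotvec) from measured pose to target TCP"
    o=o or get_obs(); R0=R.from_euler('xyz',o['eef_rot'])
    d=R0.inv().apply(np.array(pos)-o['ee_pos']); r=(R0.inv()*R.from_matrix(Rm)).as_rotvec()
    return d/.03, r/.12
yaw=np.radians(83.4)
ox=np.array([np.cos(yaw),np.sin(yaw),0]);oy=np.array([-ox[1],ox[0],0]);oz=np.array([0,0,1.])
t35=np.radians(35);up=ox*np.cos(t35)+oz*np.sin(t35);nn=-ox*np.sin(t35)+oz*np.cos(t35)
RL=np.stack([up,-oy,-nn],1)
def down(yd):
    return R.from_euler('xyz',[180,0,yd],degrees=True).as_matrix()
E
python3 - <<'E'
from h import *
a=load('top');P=cloud(a);s=1.42
o0=np.array([.5415,.2933,0])
q=P[140:260,140:215].reshape(-1,3); L=(q-o0)@np.stack([up,oy,nn],1)
g=cv2.cvtColor(a['pixels'],cv2.COLOR_RGB2GRAY)[140:260,140:215].ravel()
m=(q[:,2]>.01)&(q[:,2]<.25)
h0=np.median(L[m,2]);L[:,2]-=h0;print('panel h0',h0)
k=m&(L[:,2]>.062)&(L[:,2]<.085)
print('knobtop',k.sum(),L[k].min(0),L[k].max(0),L[k].mean(0))
k2=k&(L[:,2]>.069);print(k2.sum(),L[k2].min(0),L[k2].max(0))
hb=m&(L[:,2]>.018)&(L[:,2]<.036)&(g<75)
print('hub dark',hb.sum()); print(np.percentile(L[hb],[2,50,98],axis=0))
hb=m&(L[:,2]>.022)&(L[:,2]<.036)&(L[:,0]<np.median(L[hb,0])+.02)
(c,r)=cv2.minEnclosingCircle((L[hb,:2]*1000).astype(np.float32));print('hub',c,r)
for nm,x,y in [('on',69.6,48.8),('off',69.6,-48.8)]:
    p=o0+up*(c[0]+x)/1e3+oy*(c[1]+y)/1e3+nn*(h0+.052);print(nm,'grip',p)
# same from side camera
P=cloud(load('side'));q=P.reshape(-1,3);L=(q-o0)@np.stack([up,oy,nn],1);L[:,2]-=h0
k=(abs(L[:,0])<.1)&(abs(L[:,1])<.12)&(L[:,2]>.04)&(L[:,2]<.085)&(q[:,2]<.27)
print('side knob',k.sum(),np.percentile(L[k],[2,50,98],axis=0))
kn=np.array([.4888,.2785,.1679]);g=kn-nn*.022+nn*.12
print(tgt(g,RL))
E
```

```text
panel h0 0.07727672432151245
knobtop 64 [0.06661875 0.04040758 0.06263114] [0.08900179 0.06039964 0.07834549] [0.07899868 0.05064524 0.07271142]
58 [0.06661875 0.04040758 0.06961015] [0.08837752 0.06037237 0.07834549]
hub dark 237
[[-0.01370741 -0.01982125  0.0203948 ]
 [ 0.00867304  0.00169822  0.02634424]
 [ 0.03370117  0.02658313  0.03201203]]
hub (9.58503532409668, 2.240013837814331) 28.65746307373047
on grip [0.48973099 0.28994243 0.15131596]
off grip [0.58668417 0.27872457 0.15131596]
side knob 134 [[0.07171765 0.03851367 0.04078784]
 [0.08459388 0.04991681 0.0604129 ]
 [0.09274998 0.06006498 0.07603523]]
(array([-13.06204994,  -6.36981873,  -1.43565359]), array([-3.50518656,  4.25539595, 11.09194442]))
```

```bash
cat >> h.py <<'E'
def plan(wps,o=None,smax=.95,nd=2):
    "wps: (pos,R[,speed]) -> print rows in move units, rounding carried along"
    o=o or get_obs(); p=np.array(o['ee_pos']);r=R.from_euler('xyz',o['eef_rot'])
    for w in wps:
        T=R.from_matrix(w[1]); f=w[2] if len(w)>2 else smax; out=[]
        n=None
        while True:
            d=r.inv().apply(np.array(w[0])-p)/.03; v=(r.inv()*T).as_rotvec()/.12
            k=int(np.ceil(max(np.abs(d).max(),np.abs(d).max() if 0 else np.linalg.norm(d)/1.4,np.linalg.norm(v))/f)) if n is None else n-1
            n=k
            if k<=0: break
            d=np.round(d/k,nd);v=np.round(v/k,nd); out.append((d.tolist(),v.tolist()))
            p=p+r.apply(d*.03); r=r*R.from_rotvec(v*.12)
        print(len(out)); [print([a,b]) for a,b in out]
    print('end',p.round(4),r.as_euler('xyz').round(3))
G_ON=np.array([.4897,.2899,.1513]);G_OFF=np.array([.5867,.2787,.1513])
E
python3 - <<'E'
from h import *
plan([([.22,.45,.33],down(145)),([.34,.13,.36],RL),(G_ON+nn*.12,RL)])
E
```

```text
5
[[-0.49, -0.36, -0.83], [-0.0, 0.0, 0.5]]
[[-0.51, -0.33, -0.83], [-0.0, 0.0, 0.5]]
[[-0.52, -0.3, -0.84], [-0.0, 0.0, 0.51]]
[[-0.54, -0.27, -0.83], [-0.0, 0.0, 0.5]]
[[-0.56, -0.24, -0.84], [-0.01, 0.0, 0.51]]
11
[[-0.85, -0.59, -0.09], [-0.25, 0.42, 0.79]]
[[-0.9, -0.5, -0.15], [-0.25, 0.42, 0.79]]
[[-0.93, -0.41, -0.21], [-0.25, 0.42, 0.79]]
[[-0.96, -0.31, -0.27], [-0.25, 0.42, 0.79]]
[[-0.96, -0.21, -0.33], [-0.25, 0.41, 0.79]]
[[-0.96, -0.11, -0.38], [-0.25, 0.42, 0.79]]
[[-0.95, -0.0, -0.43], [-0.25, 0.41, 0.79]]
[[-0.92, 0.1, -0.47], [-0.25, 0.42, 0.78]]
[[-0.88, 0.2, -0.51], [-0.24, 0.41, 0.79]]
[[-0.83, 0.3, -0.55], [-0.25, 0.42, 0.78]]
[[-0.78, 0.38, -0.58], [-0.24, 0.41, 0.79]]
6
[[0.14, 0.72, 0.84], [-0.0, 0.0, -0.0]]
[[0.14, 0.73, 0.85], [-0.0, 0.0, -0.0]]
[[0.13, 0.72, 0.84], [-0.0, 0.0, -0.0]]
[[0.14, 0.73, 0.85], [-0.0, 0.0, -0.0]]
[[0.13, 0.72, 0.84], [-0.0, 0.0, -0.0]]
[[0.14, 0.73, 0.85], [-0.0, 0.0, -0.0]]
end [0.4818 0.2216 0.2496] [-3.141 -0.611  1.455]
```

Emit:
{"api": "send_rows", "payload": {
  "motion": [
    [[-0.5,-0.35,-0.83],[0,0,0.5],1],
    [[-0.5,-0.33,-0.83],[0,0,0.5],1],
    [[-0.52,-0.3,-0.84],[0,0,0.5],0.2],
    [[-0.54,-0.27,-0.83],[0,0,0.5],0.2],
    [[-0.56,-0.25,-0.84],[0,0,0.5],0.2],
    [[-0.85,-0.6,-0.1],[-0.25,0.42,0.79],0.2],
    [[-0.9,-0.5,-0.15],[-0.25,0.42,0.79],0.2],
    [[-0.93,-0.4,-0.2],[-0.25,0.42,0.79],0.2],
    [[-0.96,-0.3,-0.27],[-0.25,0.42,0.79],0.2],
    [[-0.96,-0.2,-0.33],[-0.25,0.42,0.79],0.2],
    [[-0.96,-0.1,-0.38],[-0.25,0.42,0.79],0.2]
  ]
}}

```text
time_s: 1.2
ee_pos: [0.2863, 0.2751, 0.3471]
eef_rot: [3.052, -0.338, 1.97]
force: [1.7, 0.2, 0.9]
grip_width: 0.0564
grip_force: 0.0
```

Emit:
{"api": "send_rows", "payload": {
  "motion": [
    [[-0.95,0,-0.43],[-0.25,0.41,0.79],0.2],
    [[-0.92,0.1,-0.47],[-0.25,0.42,0.78],0.2],
    [[-0.88,0.2,-0.5],[-0.25,0.41,0.79],0.2],
    [[-0.83,0.3,-0.55],[-0.25,0.41,0.78],0.2],
    [[-0.78,0.38,-0.58],[-0.25,0.41,0.78],0.2],
    [[0,0,0],[0,0,0],0.2],
    [[0,0,0],[0,0,0],0.2]
  ]
}}

```text
time_s: 1.9
ee_pos: [0.3416, 0.1304, 0.36]
eef_rot: [3.14, -0.61, 1.457]
force: [0.4, 0.3, -0.0]
grip_width: 0.0567
grip_force: 0.0
```

```bash
python3 - <<'E'
from h import *
print(get_obs()['qpos'])
plan([(G_ON+nn*.08,RL)])
E
```

```text
[-0.1861292  -0.29855922  1.87819377  0.60904993  1.60339751 -0.06421384]
7
[[0.11, 0.61, 0.91], [0.0, 0.0, 0.0]]
[[0.12, 0.61, 0.91], [0.0, 0.0, 0.0]]
[[0.11, 0.61, 0.91], [0.0, 0.0, 0.0]]
[[0.12, 0.61, 0.92], [0.0, 0.0, 0.0]]
[[0.11, 0.62, 0.91], [0.0, 0.0, 0.0]]
[[0.12, 0.61, 0.92], [0.0, 0.0, 0.0]]
[[0.11, 0.62, 0.91], [0.01, 0.0, 0.01]]
end [0.4845 0.2443 0.2168] [-3.141 -0.61   1.455]
```

Emit:
{"api": "send_rows", "payload": {
  "motion": [
    [[0.11,0.61,0.91],[0,0,0],0.2],
    [[0.11,0.61,0.91],[0,0,0],0.2],
    [[0.12,0.61,0.91],[0,0,0],0.2],
    [[0.11,0.62,0.91],[0,0,0],0.2],
    [[0.12,0.61,0.92],[0,0,0],0.2],
    [[0.11,0.61,0.91],[0,0,0],0.2],
    [[0.12,0.62,0.92],[0,0,0],0.2],
    [[0,0,0],[0,0,0],0.2],
    [[0,0,0],[0,0,0],0.2]
  ]
}}

```text
time_s: 2.8
ee_pos: [0.4832, 0.2466, 0.2168]
eef_rot: [3.141, -0.61, 1.462]
force: [-0.8, -0.3, -0.3]
grip_width: 0.0562
grip_force: 0.0
```

```bash
python3 - <<'E'
from h import *
print(get_obs()['qpos'])
plan([(G_ON-nn*.012,RL,.8)])
c=snap('wrist');save(c['pixels'],'wrist1.png')
E
```

```text
[ 0.11882917  0.16980782  1.77274404  0.66184287  1.13845647 -0.03927992]
4
[[-0.01, 0.01, 0.76], [-0.01, 0.0, 0.01]]
[[-0.02, 0.02, 0.76], [-0.0, 0.0, 0.01]]
[[-0.01, 0.01, 0.75], [-0.01, 0.0, 0.01]]
[[-0.02, 0.02, 0.76], [-0.0, 0.01, 0.01]]
end [0.4906 0.2967 0.1413] [-3.141 -0.611  1.456]
```

View pics/wrist1.png

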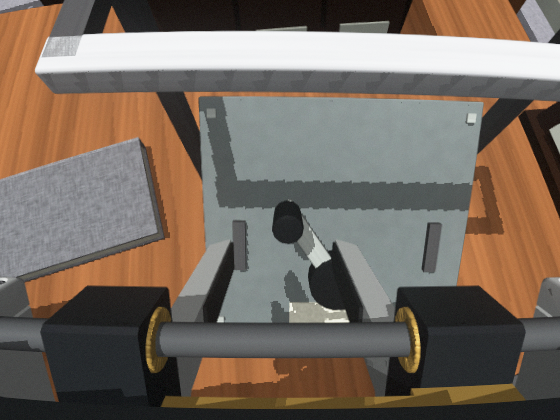

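The wrist view shows the knob at (288,222), midway between the fingertips at about x = 225 and 345. I'll descend around it and sweep it along its arc.

Emit:
{"api": "send_rows", "payload": {
  "motion": [
    [[-0.01,0.01,0.76],[0,0,0],0.2],
    [[-0.02,0.02,0.76],[0,0,0],0.2],
    [[-0.01,0.01,0.76],[0,0,0],0.2],
    [[-0.02,0.02,0.76],[0,0,0],0.2],
    [[0,0,0],[0,0,0],0.2]
  ]
}}

```text
time_s: 3.35
ee_pos: [0.4906, 0.2961, 0.1406]
eef_rot: [3.142, -0.61, 1.46]
force: [-1.0, -0.3, 0.8]
grip_width: 0.0564
grip_force: 0.0
```

Emit:
{"api": "send_rows", "payload": {
  "motion": [
    [[0.18,0.3,0],[0,0,0],0.2],
    [[0.14,0.32,0],[0,0,0],0.2],
    [[0.1,0.33,0],[0,0,0],0.2],
    [[0.06,0.34,0],[0,0,0],0.2],
    [[0.02,0.34,0],[0,0,0],0.2],
    [[-0.02,0.34,0],[0,0,0],0.2],
    [[-0.06,0.34,0],[0,0,0],0.2],
    [[-0.1,0.33,0],[0,0,0],0.2],
    [[-0.14,0.32,0],[0,0,0],0.2],
    [[-0.18,0.3,0],[0,0,0],0.2],
    [[0,0,0],[0,0,0],0.2],
    [[0,0,0],[0,0,0],0.2]
  ]
}}

```text
time_s: 4.55
ee_pos: [0.589, 0.284, 0.1412]
eef_rot: [3.141, -0.61, 1.458]
force: [-0.0, -0.7, 0.9]
grip_width: 0.0566
grip_force: 0.0
```

```bash
python3 - <<'E'
from h import *
o=get_obs();print(o['qpos'],tgt(G_OFF-nn*.012,RL))
c=snap('wrist');save(c['pixels'],'wrist2.png')
E
```

```text
[ 0.16106821  0.49099518  1.53212958  0.68970685  1.04876251 -0.05879983] (array([ 0.04278045, -0.05553038,  0.01742911]), array([-0.00105233,  0.00320607,  0.01352099]))
```

View pics/wrist2.png

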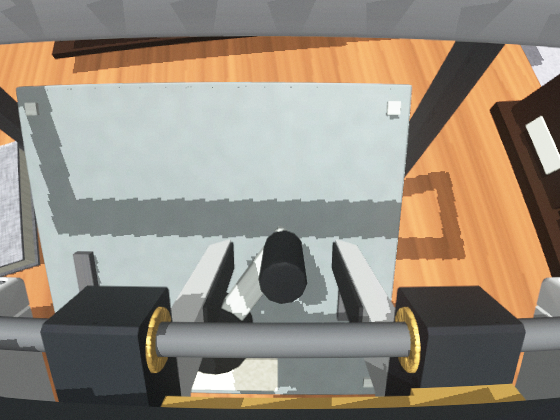

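The lever is at the OFF stop: knob at (283,265), sitting free between the fingers. I'll withdraw and go to the cover.

```bash
python3 - <<'E'
from h import *
plan([(G_OFF+nn*.17,RL),([.57,-.14,.26],down(30)),([.593,-.3244,.16],down(4.2))])
E
```

```text
7
[[0.0, -0.01, -0.86], [-0.0, 0.0, 0.0]]
[[0.01, -0.01, -0.86], [-0.0, 0.0, 0.0]]
[[0.0, -0.01, -0.87], [-0.0, 0.0, 0.0]]
[[0.01, -0.01, -0.86], [-0.0, 0.0, 0.0]]
[[0.0, -0.0, -0.87], [-0.0, 0.0, 0.01]]
[[0.01, -0.01, -0.86], [-0.0, 0.0, 0.0]]
[[0.0, -0.0, -0.87], [-0.0, 0.0, 0.01]]
10
[[-0.93, 0.11, -0.53], [-0.24, -0.47, 0.75]]
[[-0.95, 0.2, -0.47], [-0.24, -0.47, 0.75]]
[[-0.95, 0.3, -0.41], [-0.24, -0.47, 0.75]]
[[-0.94, 0.4, -0.35], [-0.24, -0.47, 0.75]]
[[-0.92, 0.49, -0.28], [-0.24, -0.47, 0.75]]
[[-0.88, 0.58, -0.21], [-0.23, -0.47, 0.75]]
[[-0.84, 0.66, -0.15], [-0.24, -0.47, 0.75]]
[[-0.78, 0.74, -0.08], [-0.23, -0.48, 0.75]]
[[-0.71, 0.81, -0.02], [-0.24, -0.47, 0.76]]
[[-0.64, 0.87, 0.04], [-0.23, -0.48, 0.75]]
7
[[-0.34, 0.81, 0.48], [-0.0, 0.0, 0.54]]
[[-0.29, 0.84, 0.47], [-0.0, 0.0, 0.54]]
[[-0.24, 0.85, 0.48], [-0.0, 0.0, 0.53]]
[[-0.18, 0.87, 0.47], [-0.0, 0.0, 0.54]]
[[-0.12, 0.88, 0.48], [-0.0, 0.0, 0.53]]
[[-0.07, 0.88, 0.47], [-0.0, 0.0, 0.54]]
[[-0.01, 0.88, 0.48], [-0.0, 0.01, 0.53]]
end [ 0.5931 -0.3244  0.1599] [-3.141e+00 -1.000e-03  7.400e-02]
```

Emit:
{"api": "send_rows", "payload": {
  "motion": [
    [[0,-0.01,-0.86],[0,0,0],0.2],
    [[0,-0.01,-0.86],[0,0,0],0.2],
    [[0,-0.01,-0.87],[0,0,0],0.2],
    [[0,-0.01,-0.86],[0,0,0],0.2],
    [[0,0,-0.87],[0,0,0],0.2],
    [[0,0,-0.86],[0,0,0],0.2],
    [[0,0,-0.87],[0,0,0],0.2]
  ]
}}

```text
time_s: 5.3
ee_pos: [0.5752, 0.1808, 0.2913]
eef_rot: [3.14, -0.611, 1.459]
force: [0.7, -0.0, -0.0]
grip_width: 0.0561
grip_force: 0.0
```

Emit:
{"api": "send_rows", "payload": {
  "motion": [
    [[-0.93,0.11,-0.53],[-0.24,-0.47,0.75],0.2],
    [[-0.95,0.2,-0.47],[-0.24,-0.47,0.75],0.2],
    [[-0.95,0.3,-0.41],[-0.24,-0.47,0.75],0.2],
    [[-0.94,0.4,-0.35],[-0.24,-0.47,0.75],0.2],
    [[-0.92,0.49,-0.28],[-0.24,-0.47,0.75],0.2],
    [[-0.88,0.58,-0.21],[-0.23,-0.47,0.75],0.2],
    [[-0.84,0.66,-0.15],[-0.24,-0.47,0.75],0.2],
    [[-0.78,0.74,-0.08],[-0.23,-0.48,0.75],0.2],
    [[-0.71,0.81,-0.02],[-0.24,-0.47,0.75],0.2],
    [[-0.64,0.87,0.04],[-0.23,-0.48,0.75],0.2]
  ]
}}

```text
time_s: 6.3
ee_pos: [0.5708, -0.1417, 0.2599]
eef_rot: [3.139, 0.001, 0.524]
force: [-0.2, -0.1, -0.7]
grip_width: 0.0564
grip_force: 0.0
```

Emit:
{"api": "send_rows", "payload": {
  "motion": [
    [[-0.34,0.81,0.48],[0,0,0.54],0.2],
    [[-0.29,0.84,0.47],[0,0,0.54],0.2],
    [[-0.24,0.85,0.48],[0,0,0.53],0.2],
    [[-0.18,0.87,0.47],[0,0,0.54],0.2],
    [[-0.12,0.88,0.48],[0,0,0.53],0.2],
    [[-0.07,0.88,0.47],[0,0,0.54],0.2],
    [[0,0.88,0.48],[0,0,0.53],0.2],
    [[0,0,0],[0,0,0],0.2],
    [[0,0,0],[0,0,0],0.2]
  ]
}}

```text
time_s: 7.2
ee_pos: [0.5952, -0.3246, 0.1595]
eef_rot: [-3.141, -0.001, 0.078]
force: [0.1, 0.3, 0.6]
grip_width: 0.0561
grip_force: 0.0
```

```bash
python3 - <<'E'
from h import *
print(get_obs()['qpos'])
c=snap('wrist');save(c['pixels'],'wrist3.png')
P=cloud(c);q=P.reshape(-1,3)
def rect(m,n):
    k=q[m];r=cv2.minAreaRect((k[:,:2]*1000).astype(np.float32));print(n,m.sum(),np.round(r[0],1),np.round(r[1],1),round(r[2],1),np.median(k[:,2]))
b=(abs(q[:,0]-.593)<.08)&(abs(q[:,1]+.324)<.07)
rect(b&(abs(q[:,2]-.046)<.004),'rib')
rect(b&(abs(q[:,2]-.0125)<.003),'plate')
# top cam: cradle pocket
plan([([.5931,-.3244,.017],down(4.2),.7)])
E
```

```text
[-5.53563200e-01  6.25177771e-01  1.15969623e+00  7.34163368e-04
  1.35630611e+00  9.39450437e-01]
rib 1848 [ 596.  -324.6] [65.4 24.1] 4.3 0.045968490705043524
plate 5013 [ 595.5 -324.6] [84.2 85.3] 4.2 0.012050501670624719
7
[[-0.01, -0.0, 0.68], [0.0, -0.0, 0.01]]
[[-0.01, -0.0, 0.68], [0.0, -0.0, 0.01]]
[[-0.01, -0.0, 0.68], [0.0, -0.0, 0.0]]
[[-0.01, -0.0, 0.68], [0.0, -0.0, 0.01]]
[[-0.02, -0.0, 0.68], [0.0, -0.0, 0.0]]
[[-0.01, -0.0, 0.69], [0.0, -0.01, 0.01]]
[[-0.02, -0.0, 0.68], [0.0, -0.0, 0.0]]
end [ 0.593  -0.3244  0.0171] [ 3.141 -0.     0.074]
```

View pics/wrist3.png

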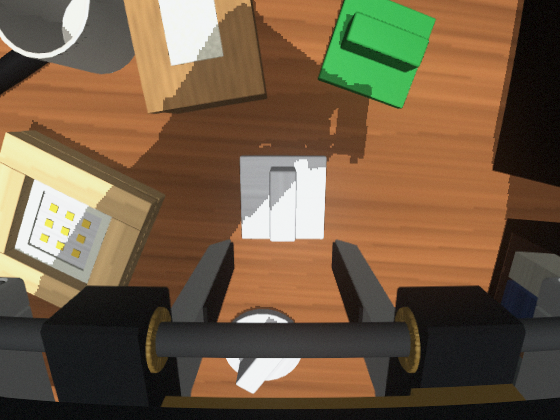

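The wrist view shows the square cover at (283,198) with the rib centred between the fingers; the round one is at (263,345). I'll go straight down and grip.

Emit:
{"api": "send_rows", "payload": {
  "motion": [
    [[0,0,0.8],[0,0,0.03],0.2],
    [[0,0,0.8],[0,0,0],0.2],
    [[0,0,0.8],[0,0,0],0.2],
    [[0,0,0.8],[0,0,0],0.2],
    [[0,0,0.7],[0,0,0],0.2],
    [[0,0,0.5],[0,0,0],0.2],
    [[0,0,0.35],[0,0,0],0.2],
    [[0,0,0],[0,0,0],0.2]
  ]
}}

```text
time_s: 8.05
ee_pos: [0.5954, -0.3243, 0.0164]
eef_rot: [-3.141, -0.0, 0.074]
force: [0.0, 0.2, 0.0]
grip_width: 0.0565
grip_force: 0.0
```

Emit:
{"api": "send_rows", "payload": {
  "motion": [
    [[0,0,0],[0,0,0],-1],
    [[0,0,0],[0,0,0],-1],
    [[0,0,0],[0,0,0],-1],
    [[0,0,0],[0,0,0],-1],
    [[0,0,0],[0,0,0],-1],
    [[0,0,-0.2],[0,0,0],-1],
    [[0,0,-0.4],[0,0,0],-1],
    [[0,0,-0.8],[0,0,0],-1],
    [[0,0,-0.9],[0,0,0],-1],
    [[0,0,-0.9],[0,0,0],-1],
    [[0,0,-0.5],[0,0,0],-1],
    [[0,0,0],[0,0,0],-1]
  ],
  "squeeze": 25
}}

```text
time_s: 9.25
ee_pos: [0.5962, -0.3253, 0.1309]
eef_rot: [3.139, -0.004, 0.073]
force: [-0.1, 0.3, -2.3]
grip_width: 0.0239
grip_force: 25.0
```

```bash
python3 - <<'E'
from h import *
plan([([.454,-.0665,.175],down(-22.8),.8)])
E
```

```text
12
[[-0.34, -0.75, -0.13], [0.0, -0.0, 0.33]]
[[-0.37, -0.73, -0.13], [0.0, -0.0, 0.33]]
[[-0.4, -0.72, -0.13], [0.0, -0.0, 0.33]]
[[-0.43, -0.7, -0.12], [0.0, -0.0, 0.33]]
[[-0.45, -0.68, -0.13], [0.0, -0.01, 0.33]]
[[-0.48, -0.66, -0.12], [0.0, -0.0, 0.33]]
[[-0.51, -0.64, -0.12], [0.0, -0.01, 0.32]]
[[-0.53, -0.63, -0.13], [0.0, -0.0, 0.33]]
[[-0.55, -0.6, -0.12], [0.0, -0.01, 0.32]]
[[-0.58, -0.58, -0.12], [0.0, -0.0, 0.33]]
[[-0.6, -0.56, -0.13], [0.0, -0.01, 0.32]]
[[-0.62, -0.54, -0.12], [0.01, -0.0, 0.33]]
end [ 0.4541 -0.0665  0.1749] [-3.141 -0.    -0.398]
```

Emit:
{"api": "send_rows", "payload": {
  "motion": [
    [[-0.34,-0.75,-0.13],[0,0,0.33],-1],
    [[-0.37,-0.73,-0.13],[0,0,0.33],-1],
    [[-0.4,-0.72,-0.13],[0,0,0.33],-1],
    [[-0.43,-0.7,-0.12],[0,0,0.33],-1],
    [[-0.45,-0.68,-0.13],[0,0,0.33],-1],
    [[-0.48,-0.66,-0.12],[0,0,0.33],-1],
    [[-0.5,-0.64,-0.12],[0,0,0.32],-1],
    [[-0.53,-0.63,-0.13],[0,0,0.33],-1],
    [[-0.55,-0.6,-0.12],[0,0,0.32],-1],
    [[-0.58,-0.58,-0.12],[0,0,0.33],-1],
    [[-0.6,-0.56,-0.13],[0,0,0.32],-1],
    [[-0.62,-0.54,-0.12],[0,0,0.33],-1]
  ]
}}

```text
time_s: 10.45
ee_pos: [0.4527, -0.0652, 0.1719]
eef_rot: [-3.142, 0.001, -0.4]
force: [0.4, 0.1, -3.2]
grip_width: 0.0235
grip_force: 25.0
```

Emit:
{"api": "send_rows", "payload": {
  "motion": [
    [[0,0,0],[0,0,0],-1],
    [[0,0,0],[0,0,0],-1]
  ]
}}

```text
time_s: 10.65
ee_pos: [0.4536, -0.0661, 0.1723]
eef_rot: [-3.141, -0.0, -0.397]
force: [-0.1, -0.8, -2.7]
grip_width: 0.0237
grip_force: 25.0
```

```bash
python3 - <<'E'
from h import *
c=snap('wrist');save(c['pixels'],'wrist4.png')
P=cloud(c);q=P.reshape(-1,3)
b=(abs(q[:,0]-.546)<.12)&(abs(q[:,1]+.105)<.12)
def rect(m,n):
    k=q[m];r=cv2.minAreaRect((k[:,:2]*1000).astype(np.float32));print(n,m.sum(),np.round(r[0],1),np.round(r[1],1),round(r[2],1),np.median(k[:,2]))
rect(b&(abs(q[:,2]-.04)<.003),'rim')
rect(b&(abs(q[:,2]-.026)<.003),'seat')
# rim edges in cradle frame
a=np.radians(-22.8);ex=np.array([np.cos(a),np.sin(a)]);ey=np.array([-ex[1],ex[0]])
L=(q[:,:2]-[.5463,-.1052])@np.stack([ex,ey],1)*1000
m=b&(abs(q[:,2]-.04)<.003)
for nm,i,j in(('x',0,1),('y',1,0)):
  for lo,hi in((-40,-20),(-10,10),(20,40)):
    k=m&(L[:,j]>lo)&(L[:,j]<hi);v=L[k,i];neg=v[v<0];pos=v[v>0]
    print(nm,lo,[np.percentile(t,p).round(1) if len(t) else None for t,p in((neg,.5),(neg,99.5),(pos,.5),(pos,99.5))])
# cover in hand
k=(abs(q[:,0]-.454)<.06)&(abs(q[:,1]+.0665)<.06)&(q[:,2]>.155)&(q[:,2]<.18)
rect(k,'cover')
o=get_obs();print(o['ee_pos'],o['eef_rot'],o['force'])
E
```

```text
rim 18619 [ 548. -105.] [150.9 150.3] 67.3 0.04016804454606149
seat 7975 [ 547.8 -105. ] [91.3 90.3] 67.3 0.025441950068163143
x -40 [np.float64(-72.5), np.float64(-44.7), np.float64(46.0), np.float64(76.0)]
x -10 [np.float64(-72.6), np.float64(-44.8), np.float64(45.7), np.float64(75.9)]
x 20 [np.float64(-72.6), np.float64(-44.8), np.float64(45.7), np.float64(76.0)]
y -40 [np.float64(-73.6), np.float64(-44.6), np.float64(45.9), np.float64(75.2)]
y -10 [np.float64(-74.1), np.float64(-44.2), np.float64(45.3), np.float64(75.6)]
y 20 [np.float64(-73.8), np.float64(-44.1), np.float64(45.6), np.float64(75.1)]
cover 9307 [453.5 -66. ] [85.7 85.7] 67.3 0.1669373961688796
[ 0.45374805 -0.06644111  0.17232679] [-3.14149373e+00 -3.72922577e-04 -3.97444934e-01] [ 0.16508923 -0.18072365 -2.72138386]
```

View pics/wrist4.png

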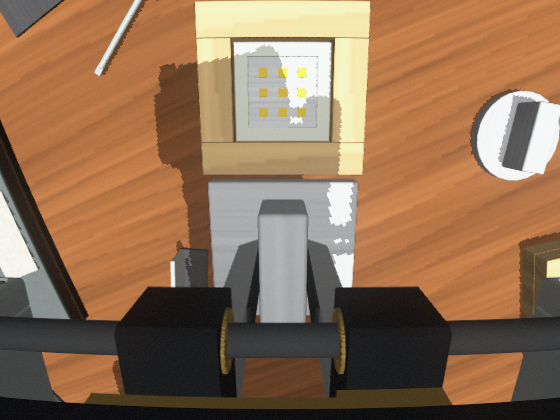

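The cover hangs level in hand, with pocket and cover both square at 67.3°. The pocket centre is about (0.5475, −0.105) (image (282,90)).

```bash
python3 - <<'E'
from h import *
plan([([.5476,-.1052,.12],down(-22.75),.7),([.5476,-.1052,.065],down(-22.75),.5)])
E
```

```text
5
[[0.68, -0.0, 0.35], [-0.0, -0.0, -0.0]]
[[0.68, -0.0, 0.35], [-0.0, -0.0, -0.0]]
[[0.67, -0.01, 0.35], [-0.0, -0.0, -0.0]]
[[0.68, -0.0, 0.35], [-0.0, -0.0, -0.0]]
[[0.67, -0.01, 0.35], [-0.0, -0.0, -0.0]]
4
[[0.0, 0.0, 0.46], [-0.0, -0.0, -0.0]]
[[0.0, 0.0, 0.46], [-0.0, -0.0, -0.0]]
[[0.0, 0.0, 0.45], [-0.0, -0.0, -0.0]]
[[0.0, 0.0, 0.46], [-0.0, -0.0, -0.0]]
end [ 0.5475 -0.1051  0.065 ] [-3.141 -0.    -0.397]
```

Emit:
{"api": "send_rows", "payload": {
  "motion": [
    [[0.68,0,0.35],[0,0,0],-1],
    [[0.68,0,0.35],[0,0,0],-1],
    [[0.67,-0.01,0.35],[0,0,0],-1],
    [[0.68,0,0.35],[0,0,0],-1],
    [[0.67,-0.01,0.35],[0,0,0],-1],
    [[0,0,0.5],[0,0,0],-1],
    [[0,0,0.5],[0,0,0],-1],
    [[0,0,0.45],[0,0,0],-1],
    [[0,0,0.38],[0,0,0],-1],
    [[0,0,0],[0,0,0],-1],
    [[0,0,0],[0,0,0],-1]
  ]
}}

```text
time_s: 11.8
ee_pos: [0.5477, -0.1051, 0.0659]
eef_rot: [-3.141, -0.001, -0.398]
force: [-0.1, -0.7, -1.5]
grip_width: 0.0241
grip_force: 25.0
```

```bash
python3 - <<'E'
from h import *
c=snap('wrist');P=cloud(c);q=P.reshape(-1,3)
a=np.radians(-22.75);ex=np.array([np.cos(a),np.sin(a)]);ey=np.array([-ex[1],ex[0]])
L=(q[:,:2]-[.5475,-.105])@np.stack([ex,ey],1)*1000
for z0,n in((.04,'rim'),(.0607,'plate')):
  m=(abs(q[:,2]-z0)<.004)&(abs(L)<90).all(1)
  for nm,i,j in(('x',0,1),('y',1,0)):
    k=m&(abs(L[:,j])<80);v=L[k,i]
    print(n,nm,k.sum(),np.percentile(v,[.3,99.7]).round(1) if len(v) else '')
o=get_obs();print(o['ee_pos'],o['eef_rot'],o['force'],tgt([.5476,-.1052,.043],down(-22.75),o))
E
```

```text
rim x 22039 [-33.7  75. ]
rim y 22039 [-74.5  74.6]
plate x 8832 [-39.9  42.8]
plate y 8832 [-42.3  42.3]
[ 0.54793492 -0.10506493  0.06625289] [-3.14110951e+00 -2.02032657e-03 -3.98076518e-01] [-0.51485167  0.65972276 -2.4518891 ] (array([-0.01011164,  0.00885242,  0.77507321]), array([-0.00401762, -0.01683809, -0.00844687]))
```

Aligned within 0.5 mm. Lowering slowly.

Emit:
{"api": "send_rows", "payload": {
  "motion": [
    [[-0.01,0.01,0.1],[0,0,0],-1],
    [[0,0,0.1],[0,0,0],-1],
    [[0,0,0.1],[0,0,0],-1],
    [[0,0,0.1],[0,0,0],-1],
    [[0,0,0.1],[0,0,0],-1],
    [[0,0,0.08],[0,0,0],-1],
    [[0,0,0.06],[0,0,0],-1],
    [[0,0,0.04],[0,0,0],-1],
    [[0,0,0.03],[0,0,0],-1],
    [[0,0,0],[0,0,0],-1],
    [[0,0,0],[0,0,0],-1]
  ]
}}

```text
time_s: 12.95
ee_pos: [0.5473, -0.1051, 0.0445]
eef_rot: [-3.141, -0.001, -0.398]
force: [-0.1, -0.4, -2.6]
grip_width: 0.0239
grip_force: 25.0
```

Emit:
{"api": "send_rows", "payload": {
  "motion": [
    [[0,0,0.03],[0,0,0],-1],
    [[0,0,0.03],[0,0,0],-1],
    [[0,0,0.02],[0,0,0],-1],
    [[0,0,0],[0,0,0],-1],
    [[0,0,0],[0,0,0],-1]
  ]
}}

```text
time_s: 13.45
ee_pos: [0.5474, -0.1051, 0.0435]
eef_rot: [-3.141, -0.002, -0.398]
force: [-9.0, 2.7, 15.8]
grip_width: 0.0242
grip_force: 25.0
```

Emit:
{"api": "send_rows", "payload": {
  "motion": [
    [[-0.02,0,0],[0,0,0],-1],
    [[0,0,0],[0,0,0],-1],
    [[0,0,0],[0,0,0],-1]
  ]
}}

```text
time_s: 13.75
ee_pos: [0.5474, -0.1051, 0.0435]
eef_rot: [-3.141, -0.003, -0.398]
force: [-3.4, 0.3, 12.2]
grip_width: 0.0238
grip_force: 25.0
```

```bash
python3 - <<'E'
from h import *
c=snap('wrist');P=cloud(c);q=P.reshape(-1,3)
a=np.radians(-22.75);ex=np.array([np.cos(a),np.sin(a)]);ey=np.array([-ex[1],ex[0]])
L=(q[:,:2]-[.5475,-.105])@np.stack([ex,ey],1)*1000
m=(abs(q[:,2]-.038)<.008)&(np.abs(L)<41).all(1)&(L[:,0]>15)
A=np.c_[L[m]/1000,np.ones(m.sum())];s=np.linalg.lstsq(A,q[m,2],rcond=None)[0];print('plate plane',s,m.sum())
m=(abs(q[:,2]-.04)<.004)&(np.abs(L)<73).all(1)&(np.abs(L).max(1)>50)&(L[:,0]>0)
A=np.c_[L[m]/1000,np.ones(m.sum())];s=np.linalg.lstsq(A,q[m,2],rcond=None)[0];print('rim plane',s,m.sum())
save(c['pixels'],'wrist5.png')
o=get_obs();print(o['ee_pos'],o['force'],o['moment'])
E
```

```text
plate plane [0.00624614 0.00031661 0.03804377] 5070
rim plane [0.00096102 0.00043933 0.04015944] 18175
[ 0.54740307 -0.1051264   0.0435217 ] [-3.75968918  0.58791396 11.99687441] [ 5.88441979e-02  1.02057979e+00 -2.31812127e-04]
```

View pics/wrist5.png

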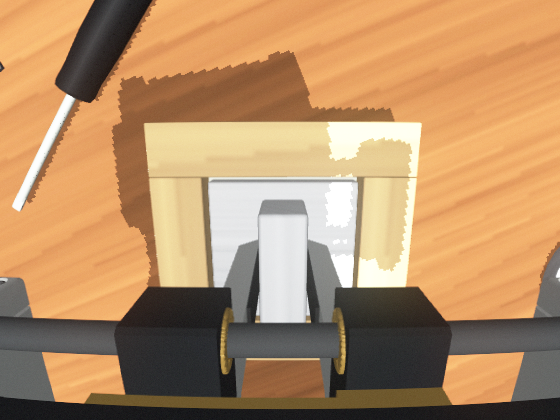

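The plate sits inside the pocket (209–356, 178), with its top at 38 mm, so it is seated. Releasing.

Emit:
{"api": "send_rows", "payload": {
  "motion": [
    [[0,0,0],[0,0,0],-0.45],
    [[0,0,0],[0,0,0],-0.3],
    [[0,0,0],[0,0,0],0],
    [[0,0,0],[0,0,0],0.2],
    [[0,0,0],[0,0,0],0.2],
    [[0,0,-0.2],[0,0,0],0.2],
    [[0,0,-0.4],[0,0,0],0.2],
    [[0,0,-0.7],[0,0,0],0.2],
    [[0,0,-0.9],[0,0,0],0.2],
    [[0,0,-0.9],[0,0,0],0.2],
    [[0,0,-0.9],[0,0,0],0.2],
    [[0,0,0],[0,0,0],0.2]
  ]
}}

```text
time_s: 15.0
ee_pos: [0.548, -0.1052, 0.1667]
eef_rot: [-3.14, -0.008, -0.398]
force: [0.4, -0.8, -0.2]
grip_width: 0.0565
grip_force: 0.0
```

```bash
python3 - <<'E'
from h import *
c=snap('wrist');P=cloud(c);q=P.reshape(-1,3)
a=np.radians(-22.75);ex=np.array([np.cos(a),np.sin(a)]);ey=np.array([-ex[1],ex[0]])
L=(q[:,:2]-[.5475,-.105])@np.stack([ex,ey],1)*1000
m=(abs(q[:,2]-.038)<.006)&(np.abs(L)<40).all(1)&(np.abs(L[:,1])>16)
A=np.c_[L[m]/1000,np.ones(m.sum())];print('plate plane',np.linalg.lstsq(A,q[m,2],rcond=None)[0],m.sum())
m=(abs(q[:,2]-.072)<.006)&(np.abs(L)<45).all(1)
r=cv2.minAreaRect(L[m].astype(np.float32));print('rib',r,np.median(q[m,2]))
# lever from top
save(c['pixels'],'wrist6.png')
plan([([.57,.0,.30],down(20)),(G_OFF+nn*.12,RL)])
E
```

```text
plate plane [0.00056493 0.00109334 0.03812543] 4140
rib ((0.5319938659667969, -0.10843467712402344), (23.853355407714844, 65.23062133789062), 89.43952178955078) 0.07201853156532499
7
[[-0.09, -0.5, -0.65], [0.0, -0.01, -0.89]]
[[-0.04, -0.51, -0.65], [0.0, -0.01, -0.89]]
[[0.02, -0.51, -0.64], [0.0, -0.0, -0.89]]
[[0.07, -0.51, -0.65], [0.0, -0.01, -0.89]]
[[0.12, -0.5, -0.64], [0.0, -0.0, -0.89]]
[[0.18, -0.48, -0.65], [0.0, -0.01, -0.89]]
[[0.23, -0.46, -0.64], [0.01, -0.0, -0.89]]
11
[[0.24, -0.59, 0.15], [0.26, 0.41, -0.81]]
[[0.29, -0.56, 0.18], [0.25, 0.41, -0.81]]
[[0.33, -0.52, 0.22], [0.26, 0.41, -0.81]]
[[0.37, -0.48, 0.25], [0.25, 0.41, -0.81]]
[[0.4, -0.43, 0.28], [0.25, 0.42, -0.81]]
[[0.43, -0.39, 0.32], [0.26, 0.41, -0.81]]
[[0.45, -0.33, 0.35], [0.25, 0.42, -0.81]]
[[0.46, -0.28, 0.38], [0.26, 0.41, -0.81]]
[[0.46, -0.22, 0.41], [0.25, 0.42, -0.81]]
[[0.46, -0.16, 0.44], [0.26, 0.41, -0.82]]
[[0.45, -0.11, 0.46], [0.25, 0.42, -0.81]]
end [0.5788 0.2104 0.2496] [ 3.141 -0.611  1.456]
```

The cover lies flat, centred and square, with the plate top at 38 mm. Back to the lever.

Emit:
{"api": "send_rows", "payload": {
  "motion": [
    [[-0.09,-0.5,-0.65],[0,0,-0.89],0.2],
    [[-0.04,-0.51,-0.65],[0,0,-0.89],0.2],
    [[0.02,-0.51,-0.65],[0,0,-0.89],0.2],
    [[0.07,-0.51,-0.65],[0,0,-0.89],0.2],
    [[0.12,-0.5,-0.65],[0,0,-0.89],0.2],
    [[0.18,-0.48,-0.65],[0,0,-0.89],0.2],
    [[0.23,-0.46,-0.64],[0,0,-0.89],0.2]
  ]
}}

```text
time_s: 15.75
ee_pos: [0.5694, 0.0009, 0.2983]
eef_rot: [3.142, 0.0, 0.354]
force: [-0.7, 0.1, -0.8]
grip_width: 0.0562
grip_force: 0.0
```

Emit:
{"api": "send_rows", "payload": {
  "motion": [
    [[0.24,-0.59,0.15],[0.25,0.41,-0.81],0.2],
    [[0.29,-0.56,0.18],[0.25,0.41,-0.81],0.2],
    [[0.33,-0.52,0.22],[0.25,0.41,-0.81],0.2],
    [[0.37,-0.48,0.25],[0.25,0.41,-0.81],0.2],
    [[0.4,-0.43,0.28],[0.25,0.42,-0.81],0.2],
    [[0.43,-0.39,0.32],[0.26,0.41,-0.81],0.2],
    [[0.45,-0.33,0.35],[0.25,0.42,-0.81],0.2],
    [[0.46,-0.28,0.38],[0.26,0.41,-0.81],0.2],
    [[0.46,-0.22,0.41],[0.25,0.42,-0.81],0.2],
    [[0.46,-0.16,0.44],[0.26,0.41,-0.82],0.2],
    [[0.45,-0.11,0.46],[0.25,0.42,-0.81],0.2],
    [[0,0,0],[0,0,0],0.2]
  ]
}}

```text
time_s: 16.95
ee_pos: [0.5777, 0.2111, 0.2451]
eef_rot: [-3.141, -0.609, 1.457]
force: [0.1, -0.5, -0.4]
grip_width: 0.0567
grip_force: 0.0
```

```bash
python3 - <<'E'
from h import *
print(get_obs()['qpos'])
plan([(G_OFF+nn*.05,RL,.8),(G_OFF-nn*.012,RL,.6)])
c=snap('wrist');save(c['pixels'],'wrist7.png')
E
```

```text
[ 0.03688057  0.33641227  1.49431855  0.63281807  1.27304727 -0.02916772]
3
[[0.03, 0.01, 0.73], [-0.0, 0.01, 0.0]]
[[0.02, 0.02, 0.73], [-0.01, 0.0, 0.0]]
[[0.02, 0.01, 0.74], [-0.0, 0.01, 0.01]]
4
[[0.0, 0.0, 0.52], [-0.0, -0.0, -0.0]]
[[0.0, 0.0, 0.51], [-0.0, -0.0, -0.0]]
[[0.0, 0.0, 0.52], [-0.0, -0.0, -0.0]]
[[0.0, 0.0, 0.51], [-0.0, -0.0, -0.0]]
end [0.5875 0.2854 0.1415] [-3.141 -0.611  1.455]
```

View pics/wrist7.png

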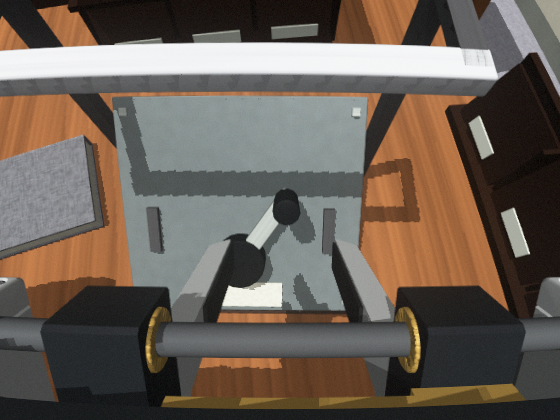

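The knob is at OFF (286,207), centred between the fingers. I'll descend and sweep back.

Emit:
{"api": "send_rows", "payload": {
  "motion": [
    [[0.03,0.01,0.73],[0,0,0],0.2],
    [[0.02,0.01,0.73],[0,0,0],0.2],
    [[0.02,0.01,0.73],[0,0,0],0.2],
    [[0,0,0.52],[0,0,0],0.2],
    [[0,0,0.52],[0,0,0],0.2],
    [[0,0,0.52],[0,0,0],0.2],
    [[0,0,0.51],[0,0,0],0.2],
    [[0,0,0],[0,0,0],0.2],
    [[0,0,0],[0,0,0],0.2]
  ]
}}

```text
time_s: 17.9
ee_pos: [0.5882, 0.2846, 0.1437]
eef_rot: [3.138, -0.608, 1.457]
force: [1.2, 0.8, -0.3]
grip_width: 0.0565
grip_force: 0.0
```

Emit:
{"api": "send_rows", "payload": {
  "motion": [
    [[0.18,-0.3,0],[0,0,0],0.2],
    [[0.14,-0.32,0],[0,0,0],0.2],
    [[0.1,-0.33,0],[0,0,0],0.2],
    [[0.06,-0.34,0],[0,0,0],0.2],
    [[0.02,-0.34,0],[0,0,0],0.2],
    [[-0.02,-0.34,0],[0,0,0],0.2],
    [[-0.06,-0.34,0],[0,0,0],0.2],
    [[-0.1,-0.33,0],[0,0,0],0.2],
    [[-0.14,-0.32,0],[0,0,0],0.2],
    [[-0.18,-0.3,0],[0,0,0],0.2],
    [[0,0,0],[0,0,0],0.2],
    [[0,0,0],[0,0,0],0.2]
  ]
}}

```text
time_s: 19.1
ee_pos: [0.4911, 0.2957, 0.1435]
eef_rot: [3.138, -0.609, 1.457]
force: [-0.2, -0.4, 0.4]
grip_width: 0.0564
grip_force: 0.0
```

Emit:
{"api": "send_rows", "payload": {
  "motion": [
    [[0,0,-0.7],[0,0,0],0.2],
    [[0,0,-0.9],[0,0,0],0.2],
    [[0,0,-0.9],[0,0,0],0.2],
    [[0,0,-0.9],[0,0,0],0.2],
    [[0,0,-0.7],[0,0,0],0.2],
    [[0,0,0],[0,0,0],0.2],
    [[0,0,0],[0,0,0],0.2]
  ]
}}

```text
time_s: 19.8
ee_pos: [0.4829, 0.2261, 0.2438]
eef_rot: [3.138, -0.608, 1.457]
force: [-0.9, 1.0, -0.2]
grip_width: 0.0562
grip_force: 0.0
```

```bash
python3 - <<'E'
from h import *
c=snap('wrist');t=camera('top')['pixels'];s=snap('side')['pixels']
save(np.hstack([cv2.resize(c['pixels'],(400,300)),cv2.resize(t,(400,300))]),'fin.png')
q=cloud(c).reshape(-1,3);o0=np.array([.5415,.2933,0])
L=(q-o0)@np.stack([up,oy,nn],1)-[.0096,.0022,.0773]
k=(np.hypot(L[:,0],L[:,1])<.11)&(L[:,2]>.068)&(L[:,2]<.08)&(q[:,2]<.2)
m=np.median(L[k],0);print(k.sum(),m,np.degrees(np.arctan2(m[1],m[0])))
E
```

```text
587 [0.06874253 0.04627627 0.0726042 ] 33.9477548599068
```

View pics/fin.png

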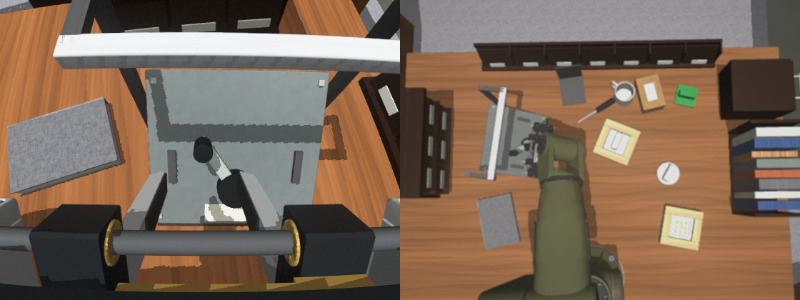

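The knob is back at ON (203,150), about 34–35°. The cover is in the left cradle, nothing else has moved and the arm is clear. Handing in.

```bash
python3 -c "
from station import *
print(hand_in())"
```

```text
the job is handed in; nothing more can be done
None
```

The job is handed in: I threw the lever to off, laid the square cover rib up, flat and square in the left-hand cradle's pocket, then threw the lever back to on (about 34° measured against the 35° stop), in 20 of the 64 s, but the hand-in gave no verdict.

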